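# Show the packer which carton to weigh

## Robot

A 6-joint arm with a two-finger parallel gripper is mounted at the origin on the work surface. World frame = base frame: x ahead of the robot, y to its left, z up, the work surface at z = 0. Lengths are in mm, angles in rad, forces in N, time in s.
With the tool pointing down it reaches from about 350 to 975 mm from the base axis. Payload 4.9 kg.
Tool frame: the origin (TCP) lies midway between the tips of the shut fingers; the grasp point (between the pads) lies 19 mm behind it; z points along the fingers, x is the direction in which the jaws open and shut, and the axes are right-handed (so a half turn about z gives the same grasp; the last joint's range is limited). The gripper opens to 85 mm and grips with 20 to 120 N. Pads are 22 mm wide; open, the fingers measure 114 mm over their backs; the gripper's body (76 mm by 85 mm) begins 54 mm behind the grasp point. The pads swing forward as they close: fully open they stand 13 mm farther back than shut.
Start: joints at [1.073, 0.053, 1.613, -0, 1.476, -0.119], TCP at [231.117, 580.678, 231.304] pointing down, gripper open.
Joint ranges: [-3.01, 3.01], [-1.01, 2.22], [0.06, 2.58], [-1.02, 4.17], [0.09, 2.62], [-3.14, 3.14]. Speed limits (rad/s): [2.57, 2.57, 3.14, 3.14, 3.14, 3.14].

## Interface

Orientations are given as [roll, pitch, yaw] about the fixed x, y, z axes, in that order (R = Rz(yaw) Ry(pitch) Rx(roll)).
In Python, from plant import ctrl, hand, solver, get_image, hand_in, silhouettes gives the robot as it stands. Calls block until the motion is done:
- ctrl.goto(position, orientation): joint-space move of the TCP to a pose.
- ctrl.line_to(position, ori=None, v=150, force_limit=None): straight line of the TCP; ori=None keeps the orientation; v is the mean speed in mm/s. With force_limit (N) it stops when the force on the tool has changed by that much, and returns True; else False.
- ctrl.set_joints(angles): joint-space move.
- hand.ungrasp() and hand.clamp(force=None): open the fingers fully, or close them until they stop; force is the grip in N (None keeps the last).
- ctrl.wait(seconds).
- solver.solve_ik(position, orientation): joint angles nearest the present ones, or None.
- get_image(name): name is "scene" or "top" or "wrist"; returns a dict with "frame" (480x640x3 uint8, red, green, blue), "camera_matrix" (3x3 intrinsics, pixels), "position" and "rotation" of the camera in the world; the wrist camera has in their place "tool_from_camera" (4x4, takes a point from camera to tool coordinates, whose origin is the TCP and whose axes are the tool frame's). Camera axes: x right, y down, z forward; pixel columns grow to the right and rows downward; lengths in mm; the calibration is good to about 2 mm. A picture is of the moment at which its call begins: read the wrist's pose just before it. There is no depth.
A pose or a line that the arm cannot do raises ctrl.MotionError and nothing moves.
- hand_in(): hands the job in, once; it reports no verdict.
Trained networks look in the newest picture that a camera, given by its name, has taken for a name from the list of things; names that differ only in an ending like _2 or _b are one class to them, and where a whole thing is asked for, a point or a joint stands for the part that bears it (a point fixed in the world has none). Each returns a list of dicts, best first, with "confidence" (0 to 1); they miss things now and then, are a little off and sometimes report something else, mostly with a low value. They report only what shows in the picture. A call takes as long as a camera call. They do not tell look-alikes from the thing itself.
- silhouettes(thing, camera): "region" (480x640 bool, what is visible of it) and "rect" ([left, top, right, bottom] in pixels, round what is visible of it).
Readings, each from a call of its own:
- ctrl.read_clock(): time.
- ctrl.read_joint_pos(): joint angles.
- ctrl.read_qd(): joint speeds.
- ctrl.read_joint_torque(): joint torques, N m.
- ctrl.read_eef_pos(): TCP position.
- ctrl.read_tool_rot(): TCP orientation.
- ctrl.read_ft_force(): force on the tool from outside, world axes, zero at the start.
- ctrl.read_moment(): the same for the moment, N m.
- ctrl.read_width(): finger opening in mm.
Only numpy, scipy, OpenCV 4.12 (cv2) and the standard library are available. Lean on these libraries where they do the work, as an engineer would, in place of code of your own. Each camera call takes 0.05 s, during which the arm holds its last target.

## Task

Call the packer by pressing the large push button on the call box all the way down. Then show which carton is to be weighed and where: point down at the middle of the top of the tallest carton, with the fingertips about 3 cm above it, and stay there for two seconds; next point in the same way at the middle of the scale's plate, again for two seconds. Touch neither the cartons nor the scale, leave the small button and everything else alone, and do not point at the other cartons.

Things in the scene. Friction and masses are not known exactly. Their poses are not given: they have to be found in the camera images.
- large_button (a joint): travel of the large push button, m: 0 up, 0.006 fully down. It moves straight down against a spring (5 N when fully down) and comes back up by itself.
- large_button_top (a point): middle of the top face of the large push button: a plain black round button 40 mm across, at one end of the grey call box (90 x 150 mm, 35 mm high, standing fixed on the bench). The tops of both buttons stand 57 mm above the bench. z up.
- small_button (a joint): travel of the small push button (black, 18 mm across) on the same call box, m: 0 up, 0.006 fully down. Not to be pressed.
- small_button_top (a point): middle of the top face of the small push button, 77 mm from the large one
- tall_carton: the tallest of three plain brown cartons with a paper tape strip: 85 x 85 mm, 150 mm high, about 0.45 kg, loose, standing upright. Origin: centre of its underside, z up. The three cartons change places from start to start.
- tall_carton_top (a point): middle of the tallest carton's top face, z up
- middle_carton: brown carton of middle height, 85 x 110 mm, 85 mm high, loose. Origin: centre of its underside. Bystander.
- middle_carton_top (a point): middle of that carton's top face
- flat_carton: flat brown carton, 90 x 120 mm, 45 mm high, loose. Origin: centre of its underside. Bystander.
- flat_carton_top (a point): middle of that carton's top face
- scale: parcel scale fixed on the bench: a square steel plate, 200 x 200 mm, on a black foot, its upper face 45 mm above the bench; a black console with a display, 50 x 160 mm and about 52 mm high, adjoins its +x side. Origin: centre of its underside; the display lies towards its +x axis.
- scale_plate (a point): middle of the upper face of the scale's plate, z up
- tape_roll: roll of clear tape lying flat, 90 mm across, 48 mm high, loose. Origin: centre of its underside. Bystander.
- mug: white mug with one handle, 80 mm across, 95 mm high, loose. Origin: centre of its underside. Bystander.
- cleaner_bottle: white bottle, 60 mm across, 160 mm high, loose. Origin: centre of its underside. Bystander.
- cutter: grey carton cutter lying flat, 130 x 28 mm, 14 mm high, loose. Origin: centre of its underside. Bystander.
- scanner: handheld scanner lying flat, 175 x 60 mm, 40 mm high, loose. Origin: on its underside, near the middle. Bystander.
Things that resemble listed ones, but are neither listed nor needed, are in the scene too. Leave any purple look-alike of the part that bears large_button alone.

How it is judged (in metres and radians):
On the way, in this order (a step that is already met when the one before it is completed fails the run):
1. the large button is pressed down (at least 4.5 of its 6 mm) (value of joint large_button above 0.0045 m), for 0.05 s.
2. the hand points at the tallest carton from just above for at least 1.5 s: grasp point within 30 mm of the middle of its top, seen from above, and at most 90 mm above it (fingertips up to about 70 mm) (horizontal distance between the grasp point and tall_carton_top below 0.03 m and z of the grasp point in the frame of tall_carton_top between 0.005 and 0.09 m), for 1.5 s.
3. the hand points at the scale's plate in the same way for at least 1.5 s, within 40 mm of its middle (horizontal distance between the grasp point and scale_plate below 0.04 m and z of the grasp point in the frame of scale_plate between 0.005 and 0.09 m), for 1.5 s.
At the end, for the whole second after the job is handed in: Both buttons are up (within 1.5 mm), the three cartons stand at rest within 10 mm of where they were, and every other loose thing is within 15 mm of where it was (value of joint each of large_button, small_button below 0.0015 m and distance of each of tall_carton, middle_carton, flat_carton from where it was at the start of the episode below 0.01 m and distance of each of tape_roll, mug, cleaner_bottle, cutter, scanner from where it was at the start of the episode below 0.015 m and linear speed of each of tall_carton, middle_carton, flat_carton below 0.02 m/s); the robot touches nothing.
It fails at once if the robot touches a carton (contact force between any of the fingers, the arm and tall_carton above 0.5 N or contact force between any of the fingers, the arm and middle_carton above 0.5 N or contact force between any of the fingers, the arm and flat_carton above 0.5 N).
It fails at once if the robot touches the scale (contact force between any of the fingers, the arm and scale above 0.5 N).
It fails at once if the small button is pressed (3 mm) (value of joint small_button above 0.003 m).
It fails at once if the hand points at another carton: grasp point within 20 mm of the middle of its top, seen from above, and less than 60 mm above it ((horizontal distance between the grasp point and middle_carton_top below 0.02 m and z of the grasp point in the frame of middle_carton_top between 0.005 and 0.06 m) or (horizontal distance between the grasp point and flat_carton_top below 0.02 m and z of the grasp point in the frame of flat_carton_top between 0.005 and 0.06 m)).
It fails at once if a loose thing is moved, lifted or knocked (more than 15 mm) (distance of any of tall_carton, middle_carton, flat_carton, tape_roll, mug, cleaner_bottle, cutter, scanner from where it was at the start of the episode above 0.015 m).
It also fails if it takes over 62 s, if anything falls off the work surface, if the arm or the gripper's body presses on something with over 40 N, if the wrist force passes 120 N, or if a joint passes its speed limit or range.

## Working session

There is one attempt and no reset: what is moved stays moved. The work goes in short steps, each a Python script; the robot and the scene stay as the last script left them, time stands still between calls to the robot, and variables do not carry over. Pictures are saved under pics/ and viewed, and the job is handed in when it is done.

```bash
ls; mkdir -p pics; python3 - <<'E'
from plant import *
import cv2,numpy as np
for n in ("scene","top","wrist"):
    d=get_image(n); cv2.imwrite(f"pics/{n}0.png",d["frame"][:,:,::-1])
    print(n,d["camera_matrix"].tolist(),d.get("position"),d.get("rotation"),d.get("tool_from_camera"))
for n in ("scene","top"):
    for t in ("large_button","tall_carton","middle_carton","flat_carton","scale"):
        for r in silhouettes(t,n): print(n,t,round(r["confidence"],2),r["rect"],int(r["region"].sum()))
print(ctrl.read_clock())
E
```

```text
pics
scene [[474.64858048337084, 0.0, 314.66734576636327], [0.0, 474.64858048337084, 242.2168839920972], [0.0, 0.0, 1.0]] [1149.92122983 -349.06677445 1236.024102  ] [-2.60511359 -0.01533283  1.16917999] None
top [[530.5189794985748, 0.0, 320.54709623554373], [0.0, 530.5189794985748, 237.48123507893672], [0.0, 0.0, 1.0]] [ 287.66058072  -38.47709611 1553.90232665] [-2.9573951  -0.01295179 -1.57459795] None
wrist [[406.80192935561934, 0.0, 321.0901372061049], [0.0, 406.80192935561934, 236.4509926386816], [0.0, 0.0, 1.0]] None None [[ 9.99999352e-01  3.36014972e-04  1.08801375e-03 -2.42399252e-02]
 [-6.47192489e-04  9.53858853e-01  3.00254674e-01 -7.68121821e+01]
 [-9.36921480e-04 -3.00255184e-01  9.53858452e-01 -1.43293490e+02]
 [ 0.00000000e+00  0.00000000e+00  0.00000000e+00  1.00000000e+00]]
scene large_button 0.44 [349.9, 221.6, 364.7, 231.5] 140
scene tall_carton 0.67 [414.8, 153.1, 459.9, 214.1] 1799
scene tall_carton 0.34 [138.0, 248.9, 180.2, 300.5] 996
scene middle_carton 0.97 [342.9, 258.6, 382.5, 299.0] 1681
scene flat_carton 0.71 [395.0, 230.1, 444.1, 263.6] 1451
scene scale 0.87 [198.9, 244.4, 307.8, 349.7] 6091
top large_button 0.72 [409.6, 322.7, 418.5, 334.8] 162
top large_button 0.61 [264.6, 253.9, 278.5, 266.3] 136
top tall_carton 0.71 [146.8, 251.1, 192.0, 291.2] 1569
top middle_carton 0.92 [271.1, 178.3, 320.3, 228.4] 1366
top flat_carton 0.94 [198.3, 201.0, 243.6, 246.5] 1372
top scale 0.73 [145.0, 251.1, 189.6, 291.2] 1544
top scale 0.61 [354.2, 183.3, 439.4, 283.2] 5638
0.65
```

View pics/scene0.png

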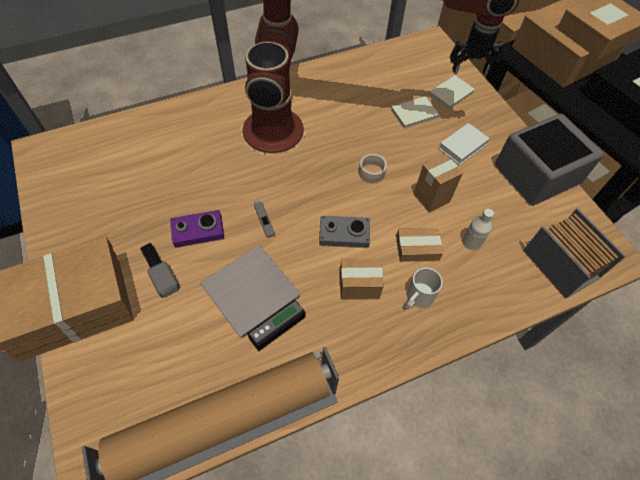

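View pics/top0.png

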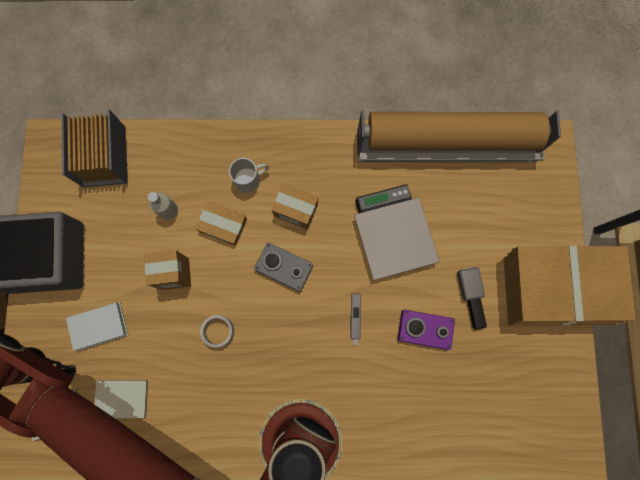

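View pics/wrist0.png

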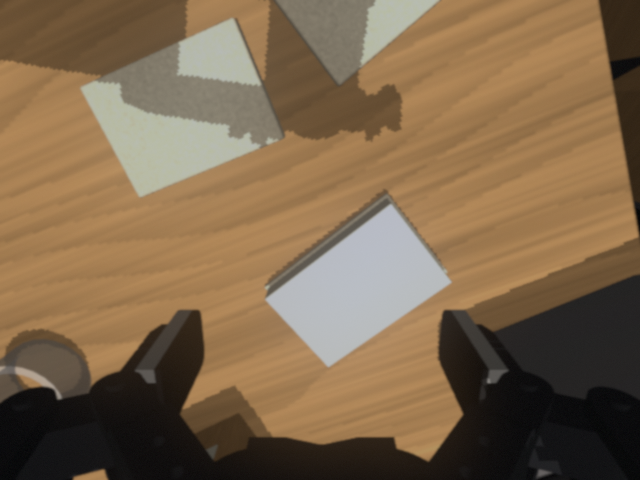

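The top view shows the grey call box with its large button near (272,261) and small one near (296,272). The purple look-alike is at (427,329), the tall carton near (168,270) and the scale plate near (396,239). I'll zoom in and triangulate next.

```bash
cat > h.py <<'E'
from plant import *
import cv2,numpy as np
from scipy.spatial.transform import Rotation as Rn
def ray(d,u,v):
    R=Rn.from_euler('xyz',d["rotation"]).as_matrix(); K=d["camera_matrix"]
    r=R@np.linalg.solve(K,[u,v,1.]); return np.array(d["position"]),r
def atz(d,u,v,z):
    p,r=ray(d,u,v); return p+r*(z-p[2])/r[2]
def tri(rs):
    A=np.zeros((3,3));b=np.zeros(3)
    for p,r in rs:
        r=r/np.linalg.norm(r);M=np.eye(3)-np.outer(r,r);A+=M;b+=M@p
    return np.linalg.solve(A,b)
def proj(d,X):
    R=Rn.from_euler('xyz',d["rotation"]).as_matrix()
    c=R.T@(np.array(X)-d["position"]); q=d["camera_matrix"]@c; return q[:2]/q[2]
E
python3 - <<'E'
from h import *
S=get_image("scene");T=get_image("top")
print("base",proj(S,[0,0,0]),proj(T,[0,0,0]))
b=tri([ray(S,357,227),ray(T,272,261)]);print("big tri",b,atz(S,357,227,57)[:2],atz(T,272,261,57)[:2])
print("small",atz(S,331,226,57)[:2],atz(T,296,272,57)[:2])
print("plate",atz(S,251,290,45)[:2],atz(T,396,239,45)[:2])
for d,n,(x0,y0,x1,y1) in((T,"tc",(135,235,205,305)),(S,"sc",(405,140,475,220)),(T,"tb",(245,235,325,300)),(S,"sb",(310,205,385,260)),(T,"tp",(345,180,445,285)),(S,"sp",(195,240,310,350))):
    c=d["frame"][y0:y1,x0:x1,::-1]; f=390/max(c.shape[:2]); c=cv2.resize(c,None,fx=f,fy=f,interpolation=cv2.INTER_NEAREST); print(n,round(f,3),x0,y0)
    c=cv2.copyMakeBorder(c,0,395-c.shape[0],0,395-c.shape[1],cv2.BORDER_CONSTANT); globals()[n]=c
for k,(a,bb) in dict(c=(tc,sc),b=(tb,sb),p=(tp,sp)).items(): cv2.imwrite(f"pics/z{k}.png",np.hstack([a,bb]))
E
```

```text
base [272.87460518 129.65448307] [299.85407442 441.66916792]
big tri [501.66206511  82.16077764  40.1201611 ] [511.29195924  77.5538581 ] [498.66201204  79.38631197]
small [478.76701      8.00485981] [467.07294448  11.03194081]
plate [ 578.79141226 -276.81496534] [ 563.95098717 -277.69891662]
tc 5.571 135 235
sc 4.875 405 140
tb 4.875 245 235
sb 5.2 310 205
tp 3.714 345 180
sp 3.391 195 240
```

View pics/zb.png

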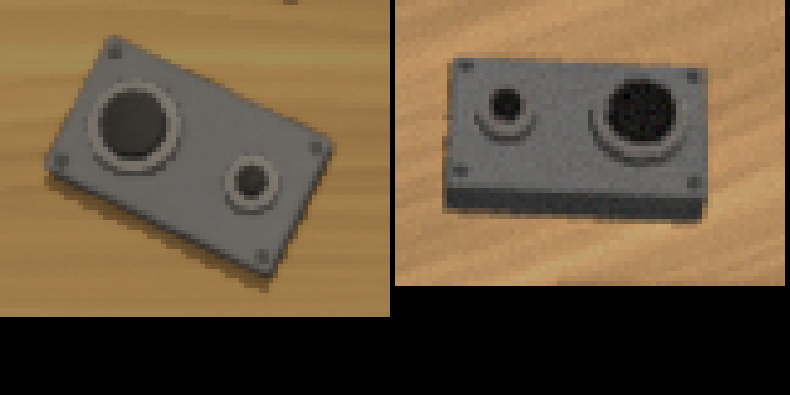

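View pics/zc.png

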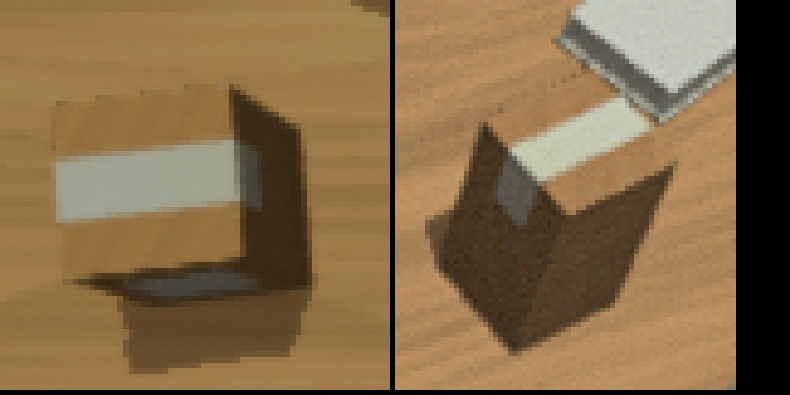

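View pics/zp.png

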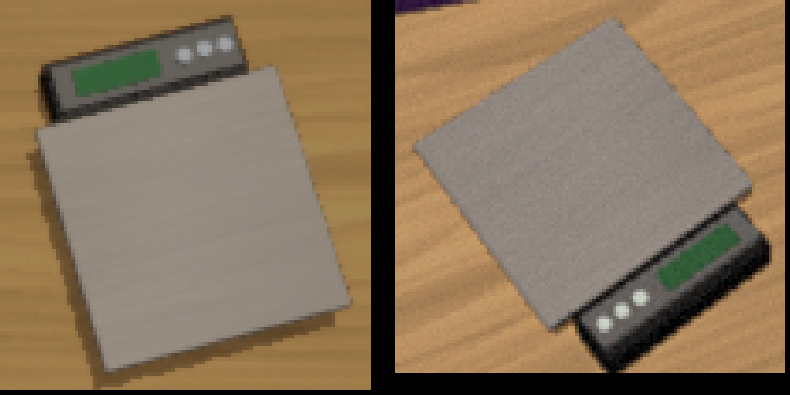

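```bash
cat >> h.py <<'E'
def wrist(name=None):
    p=np.array(ctrl.read_eef_pos());o=np.array(ctrl.read_tool_rot())
    d=get_image("wrist"); M=np.array(d["tool_from_camera"]);Rt=Rn.from_euler('xyz',o).as_matrix()
    d["position"]=p+Rt@M[:3,3]; d["rotation"]=Rn.from_matrix(Rt@M[:3,:3]).as_euler('xyz')
    if name: cv2.imwrite(f"pics/{name}.png",d["frame"][:,:,::-1])
    return d
E
python3 - <<'E'
from h import *
print(ctrl.read_tool_rot())
hand.clamp(20)
ctrl.goto([500,80,300],[np.pi,0,0])
print(ctrl.read_eef_pos(),ctrl.read_tool_rot(),ctrl.read_clock(),ctrl.read_width())
d=wrist("w1"); np.save("w1.npy",dict(d),allow_pickle=True)
for p in ([500,80,57],[468,11,57],[512,78,57]): print(proj(d,p))
for r in silhouettes("large_button","wrist"): print(r["confidence"],r["rect"])
E
```

```text
[ 3.14155801e+00 -6.58999078e-05  1.19201643e+00]
[499.9249705   80.68168902 299.86928776] [-3.14136616e+00  2.33142967e-04  1.24848475e-03] 3.575 0.13180742507493515
[321.07027817 193.16785457]
[289.36652908 260.2441956 ]
[333.51130144 195.23582886]
0.95 [307.7, 172.0, 346.5, 211.4]
0.66 [134.1, 361.6, 250.1, 384.2]
```

View pics/w1.png

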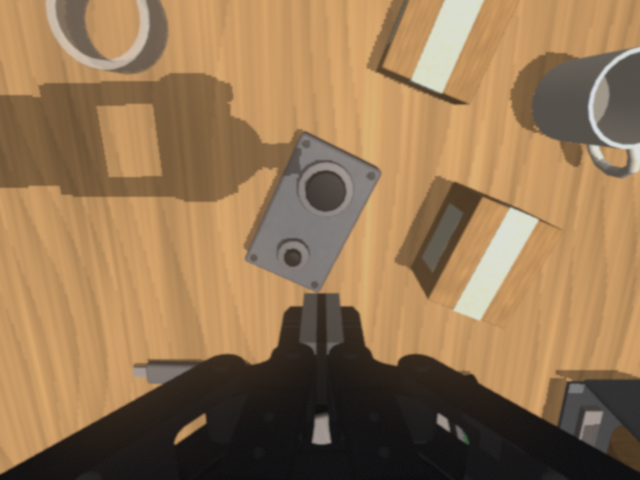

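The wrist view shows the large button's disc at (325,189) and the small one at (292,257), so the large button is at roughly (504,84). The three cameras differ by about 10 mm, so I'll take a closer wrist look before pressing.

```bash
python3 - <<'E'
from h import *
d=np.load("w1.npy",allow_pickle=True).item()
print(atz(d,325.5,188.5,57),atz(d,292,257,57))
ctrl.line_to([504,84,130])
print(ctrl.read_eef_pos(),ctrl.read_clock())
d=wrist("w2"); np.save("w2.npy",dict(d),allow_pickle=True)
print(proj(d,[504,84,57]),proj(d,ctrl.read_eef_pos()))
for r in silhouettes("large_button","wrist"):
    m=r["region"]; ys,xs=np.nonzero(m); print(r["confidence"],r["rect"],atz(d,(r["rect"][0]+r["rect"][2])/2,(r["rect"][1]+r["rect"][3])/2,57))
E
```

```text
[504.24139472  84.5497311   57.        ] [470.73706989  14.50602524  57.        ]
[504.80199882  84.01519326 131.17936424] 4.9583
[319.26076922 250.82512965] [321.1726111  313.89800708]
0.59 [286.3, 217.0, 354.5, 287.8] [504.64559543  83.05305519  57.        ]
```

View pics/w2.png

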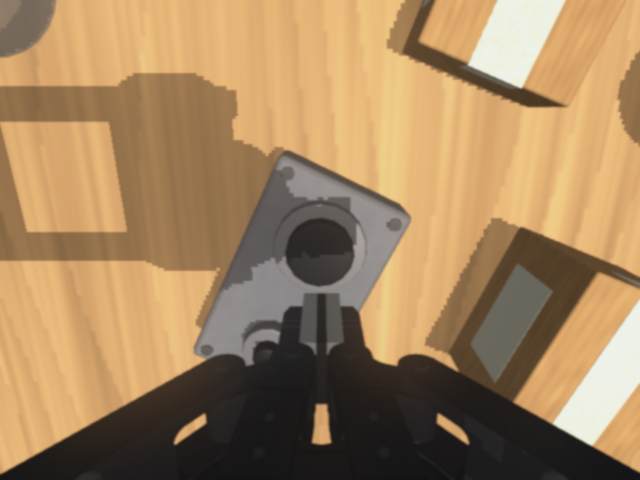

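```bash
python3 - <<'E'
from h import *
ctrl.line_to([504.5,83.5,65])
print(ctrl.read_eef_pos(),ctrl.read_ft_force())
r=ctrl.line_to([504.5,83.5,48.5],v=15,force_limit=14)
ctrl.wait(0.2)
print(r,ctrl.read_eef_pos(),ctrl.read_ft_force(),ctrl.read_clock())
d=wrist("w3")
ctrl.line_to([504.5,83.5,260],v=150)
print(ctrl.read_ft_force(),ctrl.read_clock())
S=get_image("scene");cv2.imwrite("pics/s3.png",S["frame"][:,:,::-1])
E
```

```text
[504.92823719  83.51790849  65.53169601] [ 0.03488486  0.45126582 -0.1549466 ]
True [504.62309715  83.49144915  51.05144988] [-0.91754245 -0.51543142  5.98971251] 6.775
[-0.01679228 -0.84779067 -0.28961756] 8.375
```

View pics/w3.png

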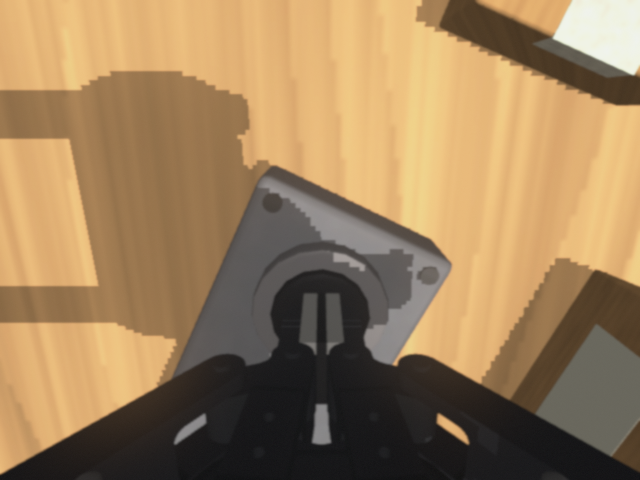

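The press bottomed out at z=51.05, which is 5.95 mm of travel at about 6 N. Next is the tall carton.

```bash
python3 - <<'E'
from h import *
S=get_image("scene");T=get_image("top")
a=atz(S,442.9,169.3,150);b=atz(T,161.6,268,150);c=(a+b)/2;print(a,b)
ctrl.line_to([c[0],c[1],310],v=250)
d=wrist("w4");np.save("w4.npy",dict(d),allow_pickle=True)
print(ctrl.read_eef_pos(),proj(d,c))
for t in ("tall_carton",):
  for r in silhouettes(t,"wrist"): print(r["confidence"],r["rect"])
print(ctrl.read_clock())
E
```

```text
[476.43328788 365.48573554 150.        ] [467.39429242 364.40184912 150.        ]
[472.10871441 363.90636476 309.68650863] [321.25142712 212.37894032]
0.64 [258.4, 132.0, 377.7, 269.8]
9.925
```

View pics/w4.png

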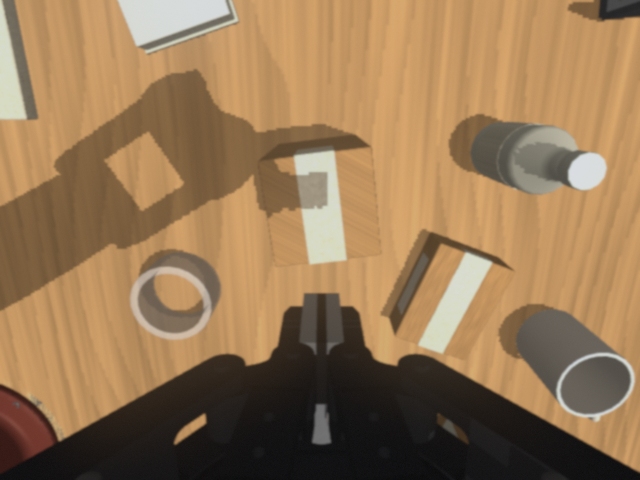

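The carton's top corners are at (260,158), (372,147), (381,253) and (273,265), which puts the centre at (321.5,206). The side measures about 113 px against 114 expected.

```bash
python3 - <<'E'
from h import *
d=np.load("w4.npy",allow_pickle=True).item()
c=atz(d,321.5,206,150);print(c)
ctrl.line_to([c[0],c[1],230],v=120)
d=wrist("w5");np.save("w5.npy",dict(d),allow_pickle=True);print(proj(d,c))
ctrl.line_to([c[0],c[1],181],v=60)
ctrl.wait(2.2)
print(ctrl.read_eef_pos(),ctrl.read_ft_force(),ctrl.read_clock())
wrist("w6")
E
```

```text
[472.10422624 369.94989702 150.        ]
[320.30553267 247.36386716]
[472.09880988 369.96445144 180.99800245] [ 0.52797185 -0.46112729 -0.22796364] 13.9583
```

View pics/w5.png

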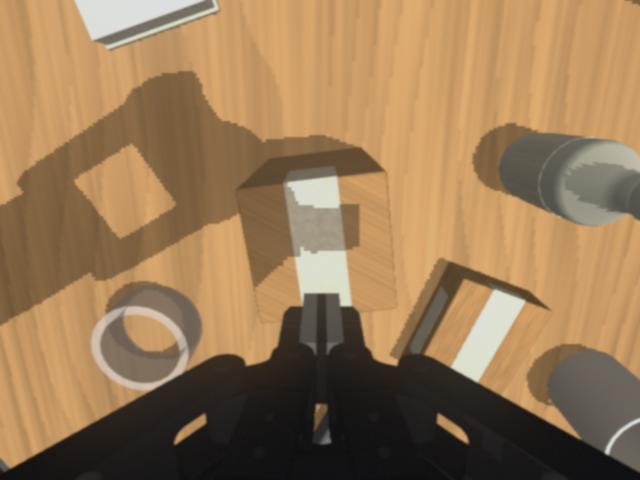

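View pics/w6.png

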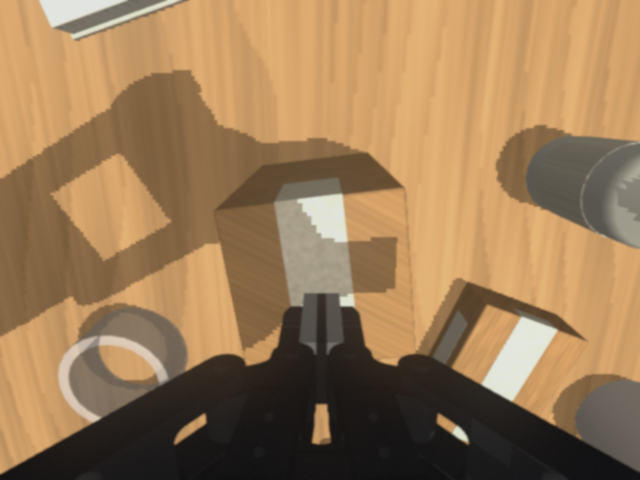

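In w5 the carton centre is at about (321,248) against (320,247) predicted, so the pointing was centred. I'll rise and go to the scale now.

```bash
python3 - <<'E'
from h import *
p=ctrl.read_eef_pos()
ctrl.line_to([p[0],p[1],280],v=100)
ctrl.line_to([571,-277,280],v=220)
d=wrist("w7");np.save("w7.npy",dict(d),allow_pickle=True)
print(ctrl.read_eef_pos(),proj(d,[571,-277,45]),ctrl.read_clock())
for r in silhouettes("scale","wrist"): print(r["confidence"],r["rect"])
E
```

```text
[ 571.07037552 -276.54232705  280.11479606] [321.24568864 194.5677632 ] 18.325
0.58 [186.9, 54.6, 489.1, 310.2]
```

View pics/w7.png

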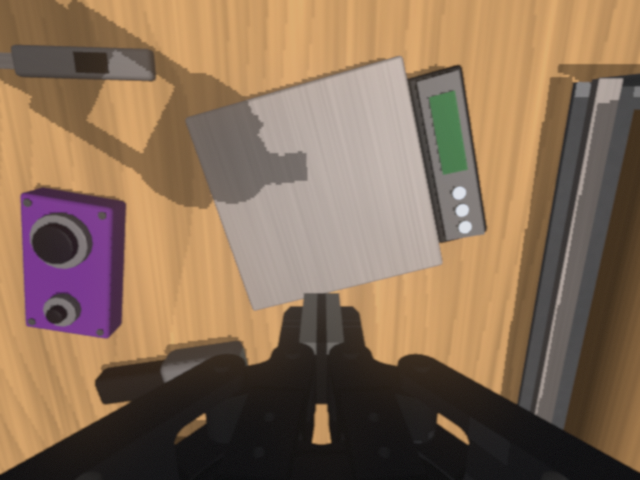

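Plate corners are at (188,119), (402,57), (442,265) and (253,310).

```bash
python3 - <<'E'
from h import *
d=np.load("w7.npy",allow_pickle=True).item()
P=np.array([atz(d,*q,45) for q in((188,119),(402,57),(442,265),(253,310))])
print(np.linalg.norm(P-np.roll(P,1,0),axis=1)); c=P.mean(0);print(c)
ctrl.line_to([c[0],c[1],120],v=150)
ctrl.line_to([c[0],c[1],76],v=60)
ctrl.wait(2.2)
print(ctrl.read_eef_pos(),ctrl.read_ft_force(),ctrl.read_clock())
wrist("w8")
ctrl.line_to([c[0],c[1],280],v=150)
ctrl.wait(.3)
for n in("scene","top"): cv2.imwrite(f"pics/{n}9.png",get_image(n)["frame"][:,:,::-1])
print(ctrl.read_clock())
E
```

```text
[195.87160817 195.07587371 197.57851706 197.29314958]
[ 570.94494658 -278.05330635   45.        ]
[ 570.93836062 -278.05172078   75.99806517] [ 0.43493496  0.15880913 -0.5772909 ] 22.675
24.6333
```

View pics/w8.png

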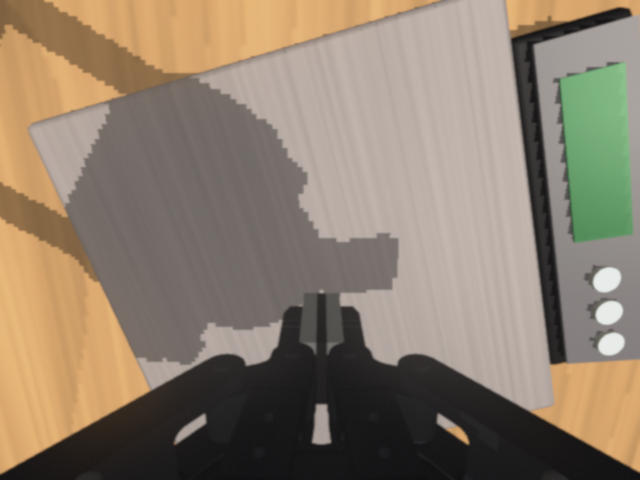

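View pics/scene9.png

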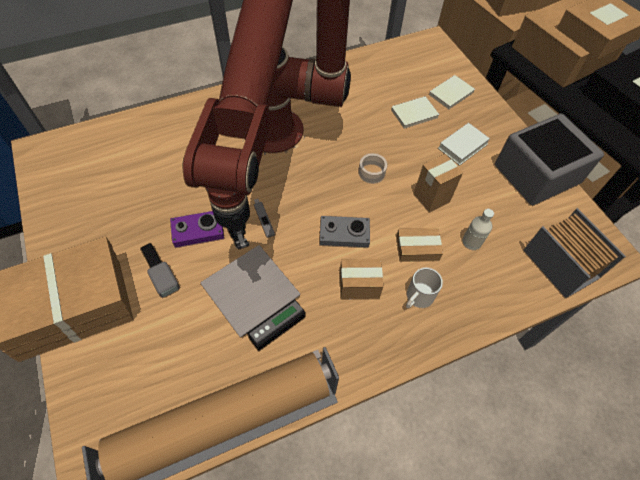

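The fingertips were over the middle of the plate. Everything in the scene view sits where it started, and the arm is clear.

```bash
python3 - <<'E'
from plant import *
print(hand_in())
E
```

```text
the job is handed in; nothing more can be done
None
```

The job is done and handed in; the last motion ended at about 24.6 s of the 62 s allowed. No verdict was reported.

- **Button:** I pressed the large button on the grey call box at (504.5, 83.5) until it bottomed out. The fingertips reached z = 51.05 mm, about 5.95 mm of travel at roughly 6 N.
- **Tallest carton:** I pointed at (472, 370) with the fingertips 31 mm above its top for more than 2 s.
- **Scale plate:** I pointed at (571, -278) with the fingertips 31 mm above the plate for more than 2 s, then rose clear.

**Last checks:**
- The force readings while pointing stayed at noise level (under 1 N).
- The final scene picture, checked by eye, shows every object where it started and the arm clear of everything.
- I did not measure the buttons' return or the objects' final positions.

**Disagreements:**
- The scene and top cameras differed by 9 to 15 mm in x, well beyond the stated 2 mm.
- I therefore used close wrist-camera views for all three targets. They fell between the other two cameras in x, and in y were within about 1 mm for the scale but about 5 mm off for the button and the carton.
- The wrist views gave the plate's sides as 195 to 198 mm against the stated 200 mm, and the carton's top as 113 px against 114 px expected.

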